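Weight down a lino block for gluing

TASK

Build the gluing stack for a mounted lino block in the green jig: lay the plywood mount flat between the jig's corner brackets, on it the carved blue-grey lino, then the cork pad, then the red pressing board, each squared up with its edges matching those of the one below, and last stand the ink jar upright on the middle of the red board as the weight. Let go of everything and leave the eraser, the sharpener, the graphite block and the black tape roll where they are.

Things in the scene. Friction and masses are not known exactly. Their poses are not given: they have to be found in the camera images.
- jig: Fixed green board, 92 mm (its x) by 132 mm (its y), 12 mm thick, with four L-shaped aluminium corner brackets that stand 8 mm above its upper face (to 20 mm) and enclose a bay 62 mm (x) by 102 mm (y), centred. The bracket arms reach 15 mm (along x, on the ends) and 17 mm (along y, on the sides) from the bay's corners, so the middle of each side is open. Origin at the centre of the board's underside, on the table; the seat is 12 mm above it.
- mount: Pale plywood mount, rectangular, 50 mm (its x) by 90 mm (its y) by 20 mm thick; lies flat; origin at the centre of its underside, z up. Bottom layer: its long side goes along the jig's long side (either way round).
- lino: Blue-grey lino plate with a pale carved leaf drawing on its upper face, rectangular, 50 mm (its x) by 90 mm (its y) by 8 mm thick; lies flat; origin at the centre of its underside, z up. Second layer.
- cork: Speckled brown cork pad, stiff, rectangular, 50 mm (its x) by 90 mm (its y) by 10 mm thick; lies flat; origin at the centre of its underside, z up. Third layer.
- board: Red pressing board with two small brass discs, rectangular, 50 mm (its x) by 90 mm (its y) by 14 mm thick; lies flat; origin at the centre of its underside, z up. Fourth layer.
- jar: Round squat dark ink jar with a black lid and pale label, about 0.25 kg, 49 mm in diameter up to 46 mm high, lid 43 mm in diameter, 60 mm high in all; stands upright; origin at the centre of its underside, z up. Goes on top.
- eraser: Loose bystander: eraser in a blue card sleeve, 23 x 56 x 13 mm, origin at the centre of its underside. Leave it.
- sharpener: Loose bystander: small metal wedge sharpener, 15 x 24 x 13 mm, origin at the centre of its underside. Leave it.
- graphite: Loose bystander: black graphite block, 22 x 75 x 14 mm, origin at the centre of its underside. Leave it.
- black_tape: Loose bystander: roll of black tape, 58 mm in diameter, 19 mm high, lying flat, origin at the centre of its underside. Leave it.
Things that resemble listed ones, but are neither listed nor needed, are in the scene too. Of the things that look like the board, the larger one is meant.

How it is judged (in metres and radians):
On the way, in this order (a step that is already met when the one before it is completed fails the run):
1. the plywood mount lies flat in the jig, let go (horizontal distance between mount and jig below 0.01 m and z of mount in the frame of jig between 0.0095 and 0.0145 m and angle between the x axis of mount and the x axis of jig, either way round below 0.17 rad and contact force between the fingers and mount below 0.05 N), for 0.2 s.
2. the lino lies on the mount, edges matching, let go (horizontal distance between lino and mount below 0.008 m and z of lino in the frame of mount between 0.0175 and 0.0225 m and angle between the x axis of lino and the x axis of mount, either way round below 0.17 rad and contact force between the fingers and lino below 0.05 N), for 0.2 s.
3. the cork pad lies on the lino, let go (horizontal distance between cork and lino below 0.01 m and z of cork in the frame of lino between 0.0055 and 0.0105 m and angle between the x axis of cork and the x axis of lino, either way round below 0.17 rad and contact force between the fingers and cork below 0.05 N), for 0.2 s.
4. the red board lies on the cork pad, let go (horizontal distance between board and cork below 0.01 m and z of board in the frame of cork between 0.0075 and 0.0125 m and angle between the x axis of board and the x axis of cork, either way round below 0.17 rad and contact force between the fingers and board below 0.05 N), for 0.2 s.
5. the ink jar stands upright on the red board, let go (horizontal distance between jar and board below 0.012 m and z of jar in the frame of board between 0.0115 and 0.0165 m and angle between jar's own z axis and vertical below 0.08 rad and contact force between the fingers and jar below 0.05 N), for 0.2 s.
At the end, for the whole second after the job is handed in: Each layer lies flat on the one below, released and at rest: mount in the jig bay (10 mm of centre), lino on mount (8 mm), cork on lino and red board on cork (10 mm), each within 10 degrees of square, either way round; jar upright on the board within 12 mm of its centre (horizontal distance between mount and jig below 0.01 m and z of mount in the frame of jig between 0.0095 and 0.0145 m and angle between the x axis of mount and the x axis of jig, either way round below 0.17 rad and linear speed of each of mount, lino, cork, board, jar below 0.02 m/s and angular speed of each of mount, lino, cork, board, jar below 0.2 rad/s and horizontal distance between lino and mount below 0.008 m and z of lino in the frame of mount between 0.0175 and 0.0225 m and angle between the x axis of lino and the x axis of mount, either way round below 0.17 rad and horizontal distance between cork and lino below 0.01 m and z of cork in the frame of lino between 0.0055 and 0.0105 m and angle between the x axis of cork and the x axis of lino, either way round below 0.17 rad and horizontal distance between board and cork below 0.01 m and z of board in the frame of cork between 0.0075 and 0.0125 m and angle between the x axis of board and the x axis of cork, either way round below 0.17 rad and horizontal distance between jar and board below 0.012 m and z of jar in the frame of board between 0.0115 and 0.0165 m and angle between jar's own z axis and vertical below 0.08 rad); the robot touches nothing.
It fails at once if the eraser is pushed more than 25 mm away (distance of eraser from where it was at the start of the episode above 0.025 m).
It fails at once if the sharpener is pushed more than 25 mm away (distance of sharpener from where it was at the start of the episode above 0.025 m).
It fails at once if the graphite block is pushed more than 25 mm away (distance of graphite from where it was at the start of the episode above 0.025 m).
It fails at once if the black tape roll is pushed more than 25 mm away (distance of black_tape from where it was at the start of the episode above 0.025 m).
It also fails if it takes over 120 s, if anything falls off the work surface, if the arm or the gripper's body presses on something with over 40 N, if the wrist force passes 120 N, or if a joint passes its speed limit or range.

ROBOT

A 6-joint arm with a two-finger parallel gripper is mounted at the origin on a cart in front of the work surface, level with it; the furniture and walls round the work are solid. World frame = base frame: x ahead of the robot, y to its left, z up, the work surface at z = 0. Lengths are in m, angles in degrees, forces in N, time in s.
With the tool pointing down it reaches from about 0.35 to 0.875 m from the base axis. Payload 4.2 kg.
Tool frame: the origin (TCP) lies midway between the tips of the shut fingers; the grasp point (between the pads) lies 19 mm behind it; z points along the fingers, y is the line along which they close (so a half turn about z gives the same grasp; the last joint's range is limited). The gripper opens to 85 mm and grips with 20 to 120 N. Pads are 22 mm wide; open, the fingers measure 114 mm over their backs; the gripper's body (76 mm by 85 mm) begins 54 mm behind the grasp point. The pads swing forward as they close: fully open they stand 13 mm farther back than shut.
Start: joints at [86.551, 22.042, 0.453, 0, -68.411, -14.817], TCP at [0.196, 0.593, 0.231] pointing down, gripper open.
Joint ranges: [-179.83, 179.83], [-69.29, 118.12], [-61.27, 80.66], [-181.25, 117.63], [-171.15, -9.14], [-177.46, 177.46]. Speed limits (degrees/s): [159.86, 159.86, 180, 180, 180, 180].

INTERFACE

Orientations are given as [roll, pitch, yaw] about the fixed x, y, z axes, in that order (R = Rz(yaw) Ry(pitch) Rx(roll)).
In Python, from rig import manip, capture, get_calibration, order gives the robot as it stands. The module is installed in compiled form; this text tells all that it offers.
- The arm moves only by the shell command python3 -m crank 'ROWS' [OPENING] [FORCE]. ROWS is JSON, a list of rows, each a list of 4 numbers: the shift along the tool's x, y, z in mm, then the turn about the tool's z in rad. In form: [[dx, dy, dz, yaw], ...]. A call has 1 to 20 rows; each row shifts and turns the commanded pose from where the row before left it, along the tool's axes as they then stand; what a row does not reach is not made up. A row lasts 1/10 s, in which the tool goes at most 50 mm and 8.59 degrees, less where a joint would pass 70% of its speed; a pose out of reach is approached as far as the arm can. A call is refused whole if a number of a shift passes 50 or a number of a turn 0.15, either way. A call with a gripper value outside its range is refused whole. OPENING is the finger opening in mm, from 0 to 85.4, set as the call begins (- or left out, the last holds). The fingers move at their own pace and stop on an object; FORCE is the grip in N (left out, the last holds). Time passes only in rows, so rows that do not move let the fingers close. It gives the time, the measured TCP pose, the force, the opening and the grip force at its end, in the units of the state.
- manip.read_state(): the state, without advancing time (a new reading comes with each control period).
- capture(name): name is "scene" or "top"; returns the picture (384x512x3 uint8, red, green, blue); there is no depth.
- get_calibration(name): a dict with "fx", "fy", "cx", "cy" (pixels), "world_to_cam" (4x4, takes a point from world to camera coordinates). Camera axes: x right, y down, z forward; pixel columns grow to the right and rows downward; lengths in m; the calibration is good to about 2 mm. A picture is of the moment at which its call begins. get_calibration takes no time and is no camera call.
- order.close_job(): hands the job in; it is judged then, once.
The state is a dict: "time": time; "joint_pos": joint angles; "joint_vel": joint speeds; "tau": joint torques, N m; "position": TCP position; "tool_rot": TCP orientation; "ft_force": force on the tool from outside, world axes, zero at the start; "wrist_torque": the same for the moment, N m; "width": finger opening in m; "gripper_force": force on a finger pad.
Only numpy, scipy, OpenCV 4.12 (cv2) and the standard library are available. Lean on these libraries where they do the work, as an engineer would, in place of code of your own. Each camera call takes 0.05 s, during which the arm holds its last target. There are 200 camera calls.

## Working session

There is one attempt and no reset: what is moved stays moved. The work goes in short steps, Python scripts to look and compute and a shell command to move; the robot and the scene stay as the last step left them, time stands still between calls to the robot, and variables do not carry over. Pictures are saved under pics/ and viewed, at most 14 in all, crops included, and the job is handed in when it is done.

```bash
ls; mkdir -p pics
python3 - <<'E'
from rig import manip, capture, get_calibration
import cv2, numpy as np
for n in ("scene","top"):
    im=capture(n); cv2.imwrite(f"pics/{n}0.png",cv2.resize(im[:,:,::-1],(800,600),interpolation=cv2.INTER_CUBIC)); np.save(f"{n}0.npy",im)
    c=get_calibration(n); print(n,c["fx"],c["fy"],c["cx"],c["cy"]); print(np.round(c["world_to_cam"],4))
print(manip.read_state())
E
```

```text
pics
scene 446.59569763623045 446.59569763623045 255.5956057943252 191.43340023622946
[[ 0.685  -0.7283  0.0197 -0.3937]
 [-0.3345 -0.3385 -0.8795  0.2604]
 [ 0.6472  0.5959 -0.4755  0.6563]
 [ 0.      0.      0.      1.    ]]
top 365.9952545894436 365.9952545894436 250.4328936800347 194.52212993340368
[[ 0.0349 -0.9994  0.0023  0.0114]
 [-0.9776 -0.0346 -0.2077  0.6173]
 [ 0.2076  0.005  -0.9782  0.7664]
 [ 0.      0.      0.      1.    ]]
{'time': 0.1, 'joint_pos': array([ 8.65516406e+01,  2.20872201e+01,  3.88113491e-01, -2.55389304e-02,
       -6.84105648e+01, -1.48173280e+01]), 'joint_vel': array([ 0.05995076, -0.13287879,  0.19604301,  0.08869293,  0.02610933,
       -0.01585083]), 'tau': array([-4.84399134e-04, -3.93317986e+01,  1.88930690e+01,  4.19799283e+00,
       -2.56746142e-03,  4.56209619e-06]), 'position': array([0.19570099, 0.59302926, 0.23032473]), 'tool_rot': array([ 1.79887905e+02, -5.10754151e-03, -1.82751023e+01]), 'ft_force': array([ 0.45843166,  0.13417939, -0.35123633]), 'wrist_torque': array([-0.01397606,  0.01575104, -0.00218839]), 'gripper_force': 0.0, 'width': 0.08587290488726788}
```

View pics/top0.png

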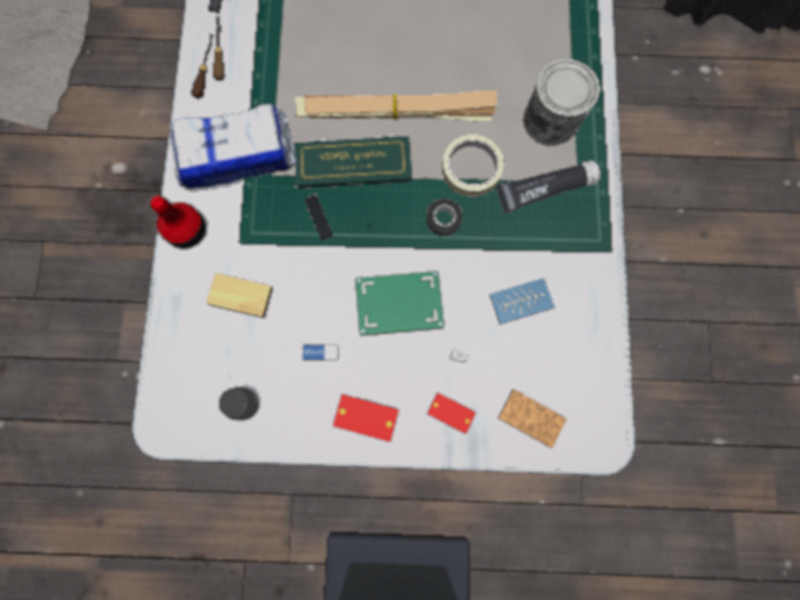

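View pics/scene0.png

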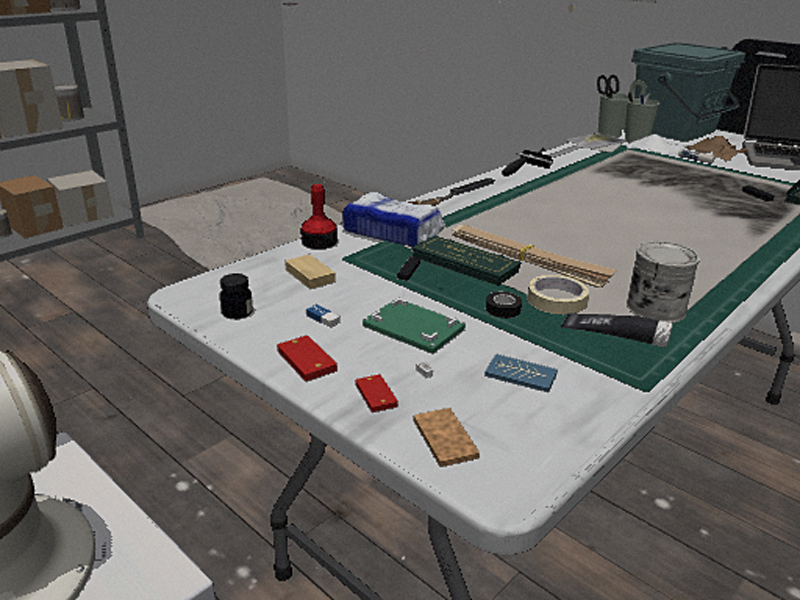

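Top view: mount at (240,295), jig (400,303), lino (522,300), cork (532,417), jar (239,403), eraser (320,352), sharpener (459,355), graphite (318,217), black tape (444,217).
Board candidates are the red (366,417) and the red (451,413). The larger one, at (366,417), fits the task's rule. I'll confirm it in a crop while measuring.

```bash
cat > h.py <<'E'
from rig import manip, capture, get_calibration
import cv2, numpy as np
def cast(px,z,n="top"):
    c=get_calibration(n); T=np.array(c["world_to_cam"]); R,t=T[:3,:3],T[:3,3]; o=-R.T@t
    px=np.atleast_2d(np.asarray(px,float))
    d=np.c_[(px[:,0]-c["cx"])/c["fx"],(px[:,1]-c["cy"])/c["fy"],np.ones(len(px))]@R
    return (o+d*((z-o[2])/d[:,2])[:,None])[:,:2]
def proj(p,n="top"):
    c=get_calibration(n); T=np.array(c["world_to_cam"]); q=T[:3,:3]@np.array(p)+T[:3,3]
    return c["fx"]*q[0]/q[2]+c["cx"],c["fy"]*q[1]/q[2]+c["cy"]
# hsv ranges (lo,hi) 
HSV=dict(mount=((18,60,120),(32,255,255)),lino=((95,60,60),(112,255,255)),cork=((8,90,90),(18,255,255)),
 red=((0,150,80),(6,255,255)),jig=((55,80,60),(90,255,255)),jar=((0,0,0),(180,90,75)))
def find(im,key,z,roi=None,n="top"):
    """outline -> (centre, long-axis yaw deg, long, short) with rays cast on plane z"""
    m=cv2.inRange(cv2.cvtColor(im,cv2.COLOR_RGB2HSV),*HSV[key])
    m=cv2.morphologyEx(m,cv2.MORPH_CLOSE,np.ones((5,5)))
    k=np.zeros_like(m)
    x0,y0,x1,y1=roi or (0,0,512,384); k[y0:y1,x0:x1]=255; m&=k
    out=[]
    for c in cv2.findContours(m,cv2.RETR_EXTERNAL,cv2.CHAIN_APPROX_NONE)[0]:
        if cv2.contourArea(c)<100: continue
        w=(cast(c[:,0,:],z,n)*1000).astype(np.float32)
        b=cv2.boxPoints(cv2.minAreaRect(w)); e=[b[1]-b[0],b[2]-b[1]]
        if np.linalg.norm(e[0])<np.linalg.norm(e[1]): e=e[::-1]
        a=np.degrees(np.arctan2(e[0][1],e[0][0]))%180
        out.append((b.mean(0).round(1),round(float(a),1),*[round(float(np.linalg.norm(v)),1) for v in e]))
    return out
E
python3 - <<'E'
from h import *
im=np.load("top0.npy")
rois=dict(mount=(125,165,180,210),lino=(305,170,360,215),cork=(310,240,370,295),red=(200,240,315,290),jig=(218,165,290,220),jar=(130,235,175,280))
zs=dict(mount=.01,lino=.004,cork=.005,red=.007,jig=.006,jar=.03)
for k in rois: print(k,find(im,k,zs[k],rois[k]))
for n,px in dict(eraser=(205,225),sharp=(294,227),graph=(203,139),tape=(284,139)).items(): print(n,cast(px,.013).round(3))
c=np.hstack([cv2.resize(im[235:295,205:315],None,fx=7,fy=7,interpolation=cv2.INTER_CUBIC)])
cv2.imwrite("pics/crop1.png",c[:,:,::-1])
E
```

```text
mount [(array([635. , 271.3], dtype=float32), 78.7, 91.5, 49.5)]
lino [(array([ 642.6, -169.9], dtype=float32), 108.8, 87.9, 47.2)]
cork [(array([ 462.8, -182.5], dtype=float32), 62.3, 86.5, 46.9)]
red [(array([465.8, -61.7], dtype=float32), 64.4, 60.8, 32.1), (array([454.8,  66.4], dtype=float32), 76.9, 85.3, 45.6)]
jig [(array([632.1,  21.9], dtype=float32), 97.2, 127.7, 88.3)]
jar [(array([468.1, 250.4], dtype=float32), 92.0, 50.8, 40.5)]
eraser [[0.55  0.138]]
sharp [[ 0.552 -0.073]]
graph [[0.765 0.157]]
tape [[ 0.772 -0.045]]
```

View pics/crop1.png

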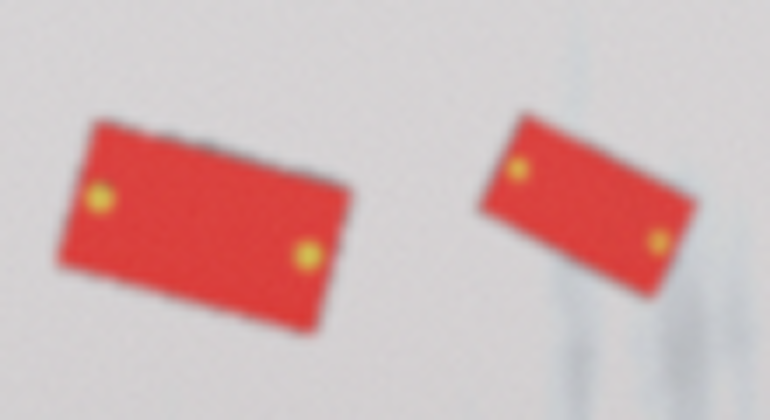

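The larger red, at crop (205,225), i.e. top (366,417), is the board: 85 x 46 mm measured against 61 x 32 mm for the other. I'll start with the mount.

```bash
cat >> h.py <<'E'
def plan(x,y,z,yaw):
    "turn first, then shifts along the turned tool axes; mm and deg in"
    s=manip.read_state(); p=s["position"]*1000; y0=s["tool_rot"][2]
    turn=-((yaw-y0+180)%360-180); a=np.radians(yaw); d=np.array([x,y,z])-p
    print("t",round(s["time"],1),"pos",p.round(1),"yaw",round(y0,1),"| turn rad",round(np.radians(turn),3),
      "dx",round(d[0]*np.cos(a)+d[1]*np.sin(a),1),"dy",round(d[0]*np.sin(a)-d[1]*np.cos(a),1),"dz",round(-d[2],1))
E
python3 -c "
from h import *
plan(635,271,120,-101.3)"
```

```text
t 0.1 pos [195.7 593.  230.3] yaw -18.3 | turn rad 1.449 dx 229.7 dy -493.9 dz 110.3
```

```bash
python3 -m crank '[[0,0,0,0.145],[0,0,0,0.145],[0,0,0,0.145],[0,0,0,0.145],[0,0,0,0.145],[0,0,0,0.145],[0,0,0,0.145],[0,0,0,0.145],[0,0,0,0.145],[0,0,0,0.145]]' 70 40; python3 -m crank '[[8,-17,0,0],[16,-34,0,0],[16,-34,0,0],[16,-34,0,0],[16,-34,0,0],[16,-34,0,0],[16,-34,0,0],[16,-34,0,0],[16,-34,5,0],[16,-34,10,0],[16,-34,10,0],[16,-34,10,0],[16,-34,10,0],[16,-34,10,0],[8,-20,10,0],[3,-10,5,0],[0,-5,0,0],[0,0,0,0]]'; python3 -c "
from h import *
plan(635,271,120,-101.3)
plan(635,271,0,-101.3)"
```

```text
time: 1.1
position: [0.1958, 0.5932, 0.2306]
tool_rot: [180.0, -0.1, -101.7]
ft_force: [0.0, -0.0, 1.0]
width: 0.0698
gripper_force: 0.0
time: 2.9
position: [0.6357, 0.2738, 0.1614]
tool_rot: [-180.0, 0.0, -101.3]
ft_force: [-0.0, 0.3, 0.3]
width: 0.0703
gripper_force: 0.0
t 2.9 pos [635.7 273.8 161.4] yaw -101.3 | turn rad -0.0 dx 2.9 dy 0.2 dz 41.4
t 2.9 pos [635.7 273.8 161.4] yaw -101.3 | turn rad -0.0 dx 2.9 dy 0.2 dz 161.4
```

```bash
python3 -m crank '[[3,0,20,0],[0,0,30,0],[0,0,30,0],[0,0,30,0],[0,0,20,0],[0,0,15,0],[0,0,8,0],[0,0,4,0],[0,0,0,0]]'
python3 - <<'E'
from h import *
im=capture("scene"); u,v=map(int,proj([.635,.271,.02],"scene")); print(u,v)
cv2.imwrite("pics/m1.png",cv2.resize(im[v-55:v+45,u-70:u+70],None,fx=5,fy=5,interpolation=cv2.INTER_CUBIC)[:,:,::-1])
E
```

```text
time: 3.8
position: [0.6351, 0.2713, 0.0048]
tool_rot: [-180.0, 0.0, -101.3]
ft_force: [-0.3, 0.4, -0.4]
width: 0.0701
gripper_force: 0.0
198 168
```

View pics/m1.png

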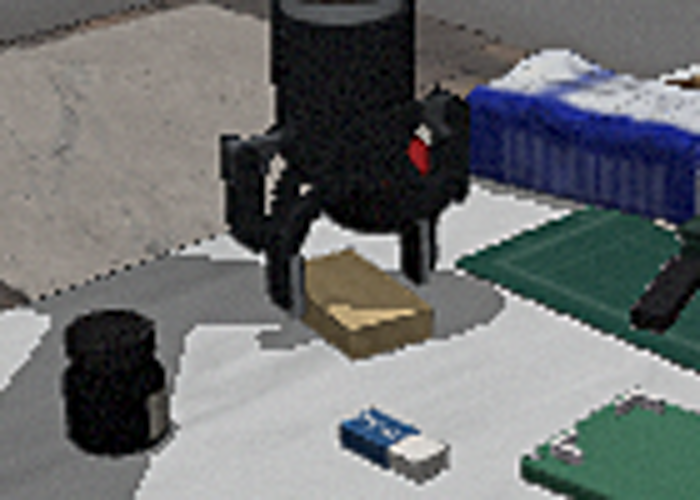

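The fingers straddle the mount, with tips at (285,310) and (420,283), and there is still a gap on both sides. I'll close and lift.

```bash
python3 -m crank '[[0,0,2,0],[0,0,0,0],[0,0,0,0],[0,0,0,0],[0,0,0,0],[0,0,0,0],[0,0,0,0],[0,0,0,0]]' 40 40;  python3 -m crank '[[0,0,-5,0],[0,0,-15,0],[0,0,-30,0],[0,0,-30,0],[0,0,-20,0],[0,0,0,0],[0,0,0,0]]'; python3 -c "
from h import *
im=capture('top'); cv2.imwrite('pics/t1.png',im[:,:,::-1])
print(find(im,'jig',.012,(218,165,290,220)))
plan(632,22,60,-82.8)"
```

```text
time: 4.65
position: [0.6356, 0.2712, 0.0033]
tool_rot: [-179.9, 0.1, -101.3]
ft_force: [-0.5, 0.1, 5.8]
width: 0.0495
gripper_force: 44.0
time: 5.35
position: [0.6346, 0.2707, 0.1025]
tool_rot: [180.0, 0.0, -101.4]
ft_force: [1.0, 0.2, -1.9]
width: 0.0491
gripper_force: 43.3
[(array([630.8,  22. ], dtype=float32), 97.2, 126.9, 87.7)]
t 5.4 pos [634.1 270.3 101.3] yaw -101.4 | turn rad -0.324 dx 246.1 dy 33.2 dz 41.3
```

```bash
python3 -m crank '[[0,0,0,-0.108],[0,0,0,-0.108],[0,0,0,-0.108],[15,2,0,0],[30,4,0,0],[30,4,0,0],[30,4,0,0],[30,4,0,0],[30,4,5,0],[30,4,10,0],[25,4,10,0],[15,2,10,0],[8,1,6,0],[3,0,0,0],[0,0,0,0],[0,0,0,0]]'
python3 - <<'E'
from h import *
plan(632,22,16,-82.8)
im=capture("scene"); u,v=map(int,proj([.632,.022,.03],"scene"))
a=cv2.resize(im[v-60:v+40,u-70:u+70],None,fx=5,fy=5,interpolation=cv2.INTER_CUBIC)
cv2.imwrite("pics/m2.png",a[:,:,::-1])
E
```

```text
time: 7.0
position: [0.6337, 0.0236, 0.0618]
tool_rot: [-179.9, 0.0, -82.7]
ft_force: [-0.4, -0.1, 0.1]
width: 0.0489
gripper_force: 43.3
t 7.0 pos [633.7  23.6  61.8] yaw -82.7 | turn rad 0.001 dx 1.3 dy 1.9 dz 45.8
```

View pics/m2.png

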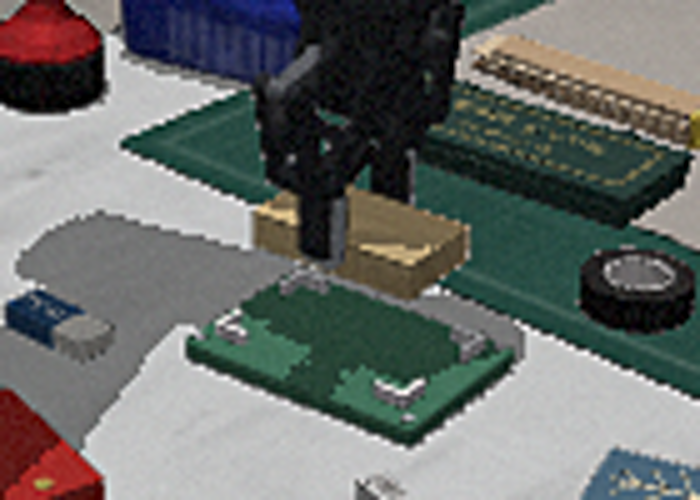

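The mount hangs level above the bay, its lower edge at about (330,265) and the fingertip level with its underside. I'll lower it.

```bash
python3 -m crank '[[1,2,10,0],[0,0,15,0],[0,0,10,0],[0,0,4,0],[0,0,2,0],[0,0,1,0],[0,0,1,0],[0,0,0,0]]'
```

```text
time: 7.85
position: [0.6315, 0.0214, 0.0186]
tool_rot: [-180.0, 0.0, -82.8]
ft_force: [0.8, -0.2, -1.0]
width: 0.0488
gripper_force: 43.3
```

```bash
python3 -m crank '[[0,0,1,0],[0,0,1,0],[0,0,0,0]]';python3 -m crank '[[0,0,1,0],[0,0,0,0]]'
```

```text
time: 8.15
position: [0.6312, 0.0213, 0.0163]
tool_rot: [180.0, -0.0, -82.8]
ft_force: [0.2, -0.1, -0.4]
width: 0.0492
gripper_force: 43.3
time: 8.35
position: [0.6314, 0.0214, 0.0154]
tool_rot: [-180.0, -0.0, -82.8]
ft_force: [0.4, -1.3, -0.6]
width: 0.0489
gripper_force: 43.3
```

```bash
python3 -m crank '[[0,0,0.5,0],[0,0,0,0]]'; python3 -m crank '[[0,0,0,0],[0,0,0,0],[0,0,0,0],[0,0,0,0],[0,0,-10,0],[0,0,-25,0],[0,0,-40,0],[0,0,-40,0],[0,0,-20,0],[0,0,0,0]]' 68; python3 -c "
from h import *
plan(642.6,-169.9,90,-71.2)"
```

```text
time: 8.55
position: [0.6314, 0.0214, 0.0153]
tool_rot: [-180.0, -0.0, -82.8]
ft_force: [-1.5, 0.0, 2.8]
width: 0.0489
gripper_force: 43.7
time: 9.55
position: [0.6337, 0.0217, 0.1552]
tool_rot: [-179.5, 0.0, -82.7]
ft_force: [-0.1, 0.3, -0.5]
width: 0.0682
gripper_force: 0.0
t 9.6 pos [633.7  21.7 155.2] yaw -82.7 | turn rad -0.202 dx 184.3 dy 53.3 dz 65.2
```

```bash
python3 -m crank '[[0,0,0,-0.101],[0,0,0,-0.101],[18,5,0,0],[35,10,5,0],[40,12,10,0],[40,12,10,0],[30,9,15,0],[15,4,15,0],[6,1,10,0],[0,0,0,0],[0,0,0,0]]'
python3 - <<'E'
from h import *
im=capture("top")
print("mount",find(im,"mount",.022,(218,160,290,220)))
print("lino",find(im,"lino",.004,(300,165,365,220)))
cv2.imwrite("pics/t2.png",cv2.resize(im[150:230,205:365],None,fx=5,fy=5,interpolation=cv2.INTER_CUBIC)[:,:,::-1])
plan(642.6,-169.9,4,-71.2)
E
```

```text
time: 10.65
position: [0.6406, -0.1691, 0.0847]
tool_rot: [180.0, -0.0, -71.2]
ft_force: [-0.4, -0.3, 0.2]
width: 0.0679
gripper_force: 0.0
mount [(array([631.3,  47.8], dtype=float32), 8.0, 51.7, 31.6)]
lino [(array([ 643.3, -172.4], dtype=float32), 108.6, 69.8, 47.1)]
t 10.7 pos [ 641.  -168.8   85.4] yaw -71.1 | turn rad 0.001 dx 1.5 dy -1.2 dz 81.4
```

View pics/t2.png

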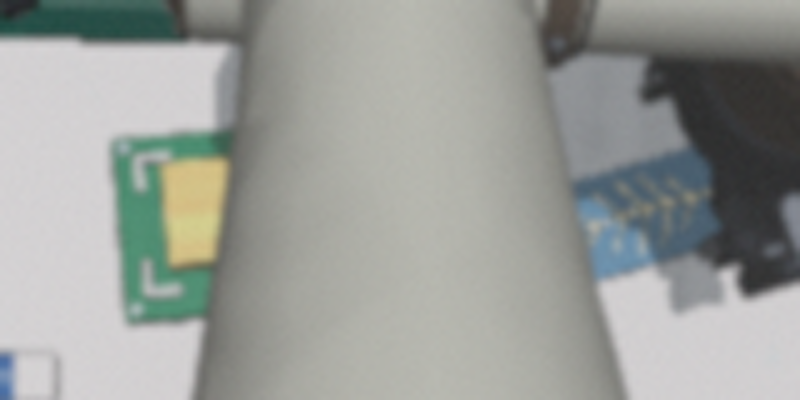

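The mount's pale end at (195,215) sits between the left brackets; the arm hides the rest. Next I'll grip the lino.

```bash
python3 -m crank '[[1,-1,20,0],[0,0,25,0],[0,0,20,0],[0,0,10,0],[0,0,5,0],[0,0,0,0],[0,0,0,0]]';  python3 -m crank '[[0,0,0,0],[0,0,0,0],[0,0,0,0],[0,0,0,0],[0,0,0,0],[0,0,0,0]]' 40 35; python3 -m crank '[[0,0,-5,0],[0,0,-15,0],[0,0,-30,0],[0,0,-30,0],[0,0,-15,0],[0,0,0,0],[0,0,0,0]]'
python3 - <<'E'
from h import *
plan(632,22,60,-82.8)
im=capture("scene"); u,v=map(int,proj([.642,-.17,.08],"scene"))
a=cv2.resize(im[v-60:v+40,u-70:u+70],None,fx=5,fy=5,interpolation=cv2.INTER_CUBIC)
cv2.imwrite("pics/m3.png",a[:,:,::-1])
E
```

```text
time: 11.4
position: [0.6426, -0.1703, 0.0061]
tool_rot: [-179.9, -0.1, -71.2]
ft_force: [-0.2, 0.6, 0.9]
width: 0.0678
gripper_force: 0.0
time: 12.0
position: [0.6423, -0.1709, 0.0067]
tool_rot: [-179.9, -0.1, -71.2]
ft_force: [-1.4, -0.8, 5.9]
width: 0.0399
gripper_force: 2.6
time: 12.7
position: [0.6414, -0.1703, 0.1002]
tool_rot: [-180.0, 0.0, -71.2]
ft_force: [-0.4, -0.9, -1.2]
width: 0.0399
gripper_force: 0.0
t 12.7 pos [ 641.4 -170.3  100.2] yaw -71.2 | turn rad 0.202 dx -192.0 dy -14.7 dz 40.2
```

View pics/m3.png

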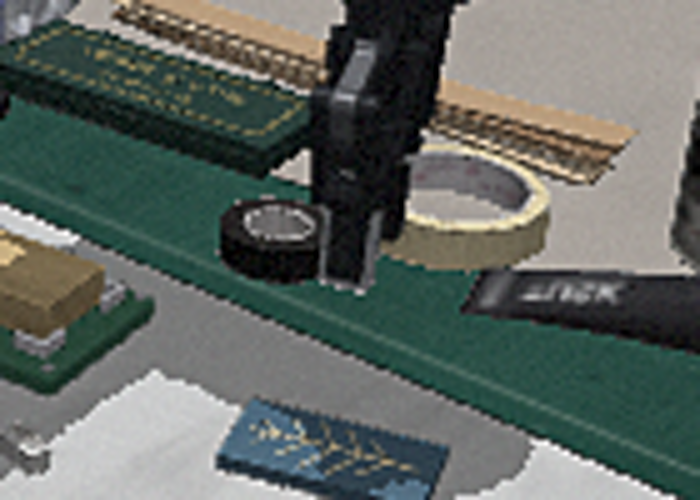

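The fingers rode over the lino's top and missed it. It lies free at (335,450). The tips stand a few mm behind the TCP, so I'll re-measure and grip lower.

Run:
```python
from h import *
im0=np.load("scene0.npy"); im=capture("scene")
for i in (im0,im):
    print(find(i,"lino",.004,(300,215,365,255),"scene"))
im=capture("top"); print(find(im,"lino",.004,(300,165,365,220)))
plan(642.6,-170,-1,-71.2)
```

```text
[(array([ 639. , -169.2], dtype=float32), 108.9, 89.5, 58.0)]
[(array([ 639. , -169.2], dtype=float32), 108.8, 89.5, 58.0)]
[(array([ 645.8, -179.1], dtype=float32), 109.2, 70.6, 47.8)]
t 12.8 pos [ 640.7 -170.4   98.3] yaw -71.2 | turn rad -0.0 dx 0.2 dy -1.9 dz 99.3
```

Unmoved. Go lower.

```bash
python3 -m crank '[[0,-1.5,15,0],[0,0,25,0],[0,0,25,0],[0,0,15,0],[0,0,10,0],[0,0,6,0],[0,0,3,0],[0,0,0,0],[0,0,0,0]]' 66;  python3 -m crank '[[0,0,0,0],[0,0,0,0],[0,0,0,0],[0,0,0,0],[0,0,0,0],[0,0,0,0]]' 44 35
```

```text
time: 13.75
position: [0.6438, -0.1701, 0.0018]
tool_rot: [-179.9, -0.0, -71.2]
ft_force: [-0.5, 0.2, -0.5]
width: 0.0661
gripper_force: 0.0
time: 14.35
position: [0.6439, -0.1701, 0.0021]
tool_rot: [-179.9, -0.1, -71.2]
ft_force: [-1.0, 1.0, 4.8]
width: 0.0482
gripper_force: 36.7
```

```bash
python3 -m crank '[[0,0,-3,0],[0,0,-10,0],[0,0,-25,0],[0,0,-30,0],[0,0,-25,0],[0,0,-5,0],[0,0,0,0],[0,0,0,0]]'
python3 - <<'E'
from h import *
plan(631.5,21.5,70,-82.8)
im=capture("scene"); u,v=map(int,proj([.642,-.17,.08],"scene"))
a=cv2.resize(im[v-60:v+40,u-70:u+70],None,fx=5,fy=5,interpolation=cv2.INTER_CUBIC)
cv2.imwrite("pics/m4.png",a[:,:,::-1])
E
```

```text
time: 15.15
position: [0.642, -0.1698, 0.0975]
tool_rot: [179.9, 0.1, -71.2]
ft_force: [0.7, -0.2, 0.2]
width: 0.0483
gripper_force: 36.3
t 15.2 pos [ 642.  -169.8   97.5] yaw -71.2 | turn rad 0.202 dx -191.2 dy -13.5 dz 27.5
```

View pics/m4.png

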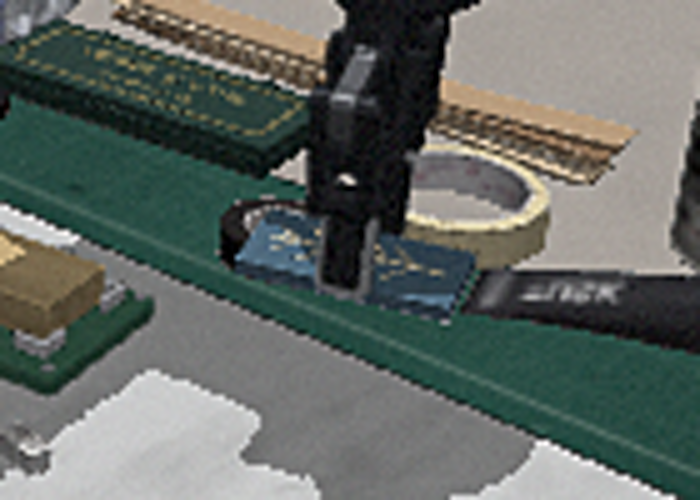

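The lino is held level, fingertip at (340,295), about at its lower edge. I'll carry it to the mount.

```bash
python3 -m crank '[[0,0,0,0.101],[0,0,0,0.101],[-15,-1,0,0],[-30,-2,0,0],[-35,-2,0,0],[-35,-2.5,0,0],[-30,-2,0,0],[-25,-2,5,0],[-14,-1,10,0],[-6,-1,8,0],[0,0,4,0],[0,0,0,0],[0,0,0,0]]'
python3 - <<'E'
from h import *
plan(631.4,21.4,34,-82.8)
im=capture("scene"); u,v=map(int,proj([.632,.022,.04],"scene"))
a=cv2.resize(im[v-60:v+40,u-70:u+70],None,fx=5,fy=5,interpolation=cv2.INTER_CUBIC)
cv2.imwrite("pics/m5.png",a[:,:,::-1])
E
```

```text
time: 16.5
position: [0.6327, 0.0191, 0.0716]
tool_rot: [180.0, -0.0, -82.8]
ft_force: [0.3, 0.4, 0.1]
width: 0.0483
gripper_force: 36.2
t 16.5 pos [632.7  19.1  71.6] yaw -82.8 | turn rad -0.001 dx -2.5 dy 1.0 dz 37.6
```

View pics/m5.png

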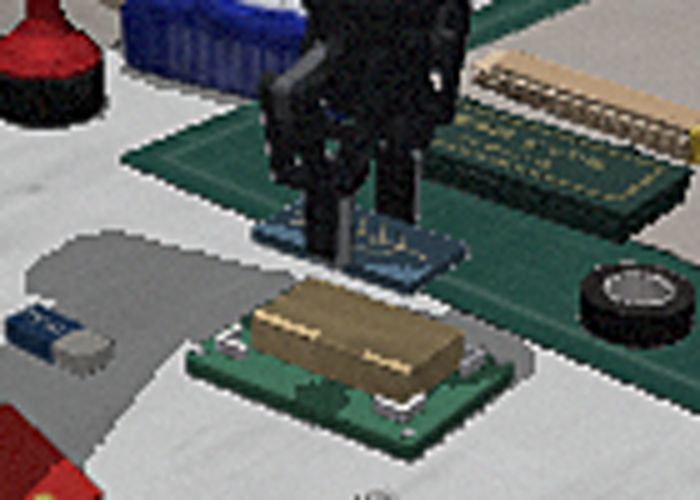

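The mount lies flat in the bay, spanning columns 250 to 470. The lino hangs above it with matching ends, 252 to 468. I'll lower it.

```bash
python3 -m crank '[[-2,1,10,0],[-0.5,0,12,0],[0,0,8,0],[0,0,3,0],[0,0,2,0],[0,0,0,0]]'; python3 -m crank '[[0,0,1,0],[0,0,0,0]]'
```

```text
time: 17.15
position: [0.6313, 0.0225, 0.0365]
tool_rot: [180.0, -0.0, -82.8]
ft_force: [-0.0, -0.2, -1.1]
width: 0.0484
gripper_force: 36.2
time: 17.35
position: [0.6315, 0.0226, 0.0361]
tool_rot: [-180.0, 0.0, -82.8]
ft_force: [-0.8, 0.1, -1.6]
width: 0.0482
gripper_force: 36.2
```

```bash
python3 -m crank '[[0,0,1,0],[0,0,0,0]]'; python3 -m crank '[[0,0,0.8,0],[0,0,0,0]]'; python3 -m crank '[[0,0,0,0],[0,0,0,0],[0,0,0,0],[0,0,0,0],[0,0,-10,0],[0,0,-25,0],[0,0,-40,0],[0,0,-30,0],[0,0,-20,0],[0,0,0,0]]' 66; python3 -c "
from h import *
plan(462.8,-182.5,80,-117.7)"
```

```text
time: 17.55
position: [0.6313, 0.0225, 0.0349]
tool_rot: [-180.0, 0.0, -82.8]
ft_force: [0.9, 0.3, -0.6]
width: 0.0485
gripper_force: 36.2
time: 17.75
position: [0.6314, 0.0225, 0.0342]
tool_rot: [-180.0, -0.0, -82.8]
ft_force: [0.5, -0.2, 0.4]
width: 0.048
gripper_force: 36.3
time: 18.75
position: [0.6335, 0.0228, 0.164]
tool_rot: [-179.5, 0.0, -82.7]
ft_force: [0.6, -0.2, -0.1]
width: 0.0659
gripper_force: 0.0
t 18.8 pos [633.5  22.8 164. ] yaw -82.7 | turn rad 0.61 dx 261.1 dy 55.7 dz 84.0
```

```bash
python3 -m crank '[[0,0,0,0.122],[0,0,0,0.122],[0,0,0,0.122],[0,0,0,0.122],[0,0,0,0.122],[15,3,0,0],[35,7,0,0],[40,9,5,0],[40,9,10,0],[40,9,15,0],[40,9,15,0],[30,6,15,0],[15,3,12,0],[6,1,8,0],[0,0,0,0],[0,0,0,0]]'
python3 - <<'E'
from h import *
im=capture("top")
print("stack",find(im,"lino",.036,(215,160,295,220)), "cork",find(im,"cork",.005,(310,240,370,295)),"jar",find(im,"jar",.03,(130,235,175,280)),"red",find(im,"red",.007,(200,240,270,290)))
cv2.imwrite("pics/t3.png",cv2.resize(im[150:300,120:370],None,fx=3,fy=3,interpolation=cv2.INTER_CUBIC)[:,:,::-1])
plan(462.8,-182.5,2,-117.7)
E
```

```text
time: 20.35
position: [0.4609, -0.1823, 0.0793]
tool_rot: [-180.0, 0.0, -117.7]
ft_force: [0.9, 0.2, 0.4]
width: 0.066
gripper_force: 0.0
stack [(array([633.7,  25. ], dtype=float32), 97.5, 87.8, 50.5)] cork [] jar [(array([466.2, 245.1], dtype=float32), 159.8, 43.6, 39.3)] red [(array([456.4,  73.5], dtype=float32), 77.1, 70.9, 45.5)]
t 20.4 pos [ 461.3 -182.1   79.5] yaw -117.6 | turn rad 0.001 dx -0.3 dy -1.5 dz 77.5
```

View pics/t3.png

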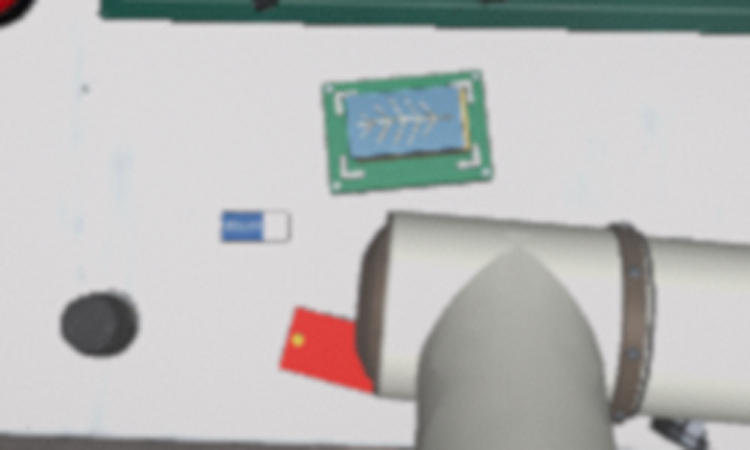

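The lino lies on the mount, with a thin pale strip of mount showing at its right end, (467,120). I'll measure that offset along the long axis.

Run:
```python
from h import *
im=capture("top"); c=get_calibration("top")
a=np.radians(97.2); L=np.array([np.cos(a),np.sin(a)]); S=np.array([-L[1],L[0]])
o=np.array([.6325,.022])
hsv=cv2.cvtColor(im,cv2.COLOR_RGB2HSV)
for z in (.040,.032):
  for s in (-.012,.0,.012):
    ts=np.arange(-60,61,1.)/1000
    px=np.array([proj([*(o+L*t+S*s),z]) for t in ts],np.float32)
    h=cv2.remap(hsv,px[:,0].reshape(1,-1),px[:,1].reshape(1,-1),cv2.INTER_NEAREST)[0]
    lino=(h[:,0]>92)&(h[:,0]<115)&(h[:,1]>60); mnt=(h[:,0]>14)&(h[:,0]<33)&(h[:,1]>50)
    d=lambda m:[] if not m.any() else [ts[m].min()*1e3,ts[m].max()*1e3]
    e=mnt&(abs(ts)>.035); print(z,s,"lino",d(lino),"mount strip",d(e))
```

```text
0.04 -0.012 lino [np.float64(-41.0), np.float64(45.0)] mount strip [np.float64(-46.0), np.float64(-45.0)]
0.04 0.0 lino [np.float64(-40.0), np.float64(46.0)] mount strip [np.float64(-46.0), np.float64(-46.0)]
0.04 0.012 lino [np.float64(-41.0), np.float64(47.0)] mount strip [np.float64(-46.0), np.float64(-44.0)]
0.032 -0.012 lino [np.float64(-42.0), np.float64(46.0)] mount strip [np.float64(-46.0), np.float64(-45.0)]
0.032 0.0 lino [np.float64(-40.0), np.float64(47.0)] mount strip [np.float64(-48.0), np.float64(-46.0)]
0.032 0.012 lino [np.float64(-42.0), np.float64(48.0)] mount strip [np.float64(-46.0), np.float64(-45.0)]
```

Lino centre is about 4 mm from the mount's along the long axis, within 8 mm. I'll go on and aim the cork between the two. Gripping the cork now.

```bash
python3 -m crank '[[0,-1,15,0],[0,0,20,0],[0,0,20,0],[0,0,12,0],[0,0,6,0],[0,0,3,0],[0,0,1,0],[0,0,0,0],[0,0,0,0]]' 66;  python3 -m crank '[[0,0,0,0],[0,0,0,0],[0,0,0,0],[0,0,0,0],[0,0,0,0],[0,0,0,0]]' 44 35;  python3 -m crank '[[0,0,-3,0],[0,0,-10,0],[0,0,-25,0],[0,0,-30,0],[0,0,-30,0],[0,0,-15,0],[0,0,-5,0],[0,0,0,0]]'
python3 - <<'E'
from h import *
plan(631.5,23,90,-82.8)
im=capture("scene"); u,v=map(int,proj([.462,-.182,.1],"scene"))
a=cv2.resize(im[v-60:v+40,u-70:u+70],None,fx=5,fy=5,interpolation=cv2.INTER_CUBIC)
cv2.imwrite("pics/m6.png",a[:,:,::-1])
E
```

```text
time: 21.35
position: [0.4616, -0.1829, 0.0026]
tool_rot: [-179.9, 0.0, -117.7]
ft_force: [-1.6, 0.2, -0.5]
width: 0.0664
gripper_force: 0.0
time: 21.95
position: [0.4616, -0.183, 0.0028]
tool_rot: [-179.9, 0.0, -117.7]
ft_force: [-1.3, 0.4, 5.9]
width: 0.0487
gripper_force: 36.1
time: 22.75
position: [0.4613, -0.1829, 0.1207]
tool_rot: [-179.9, 0.0, -117.7]
ft_force: [0.6, 0.6, -0.2]
width: 0.0486
gripper_force: 36.3
t 22.8 pos [ 461.3 -182.9  120.7] yaw -117.7 | turn rad -0.61 dx -182.9 dy -194.7 dz 30.7
```

View pics/m6.png

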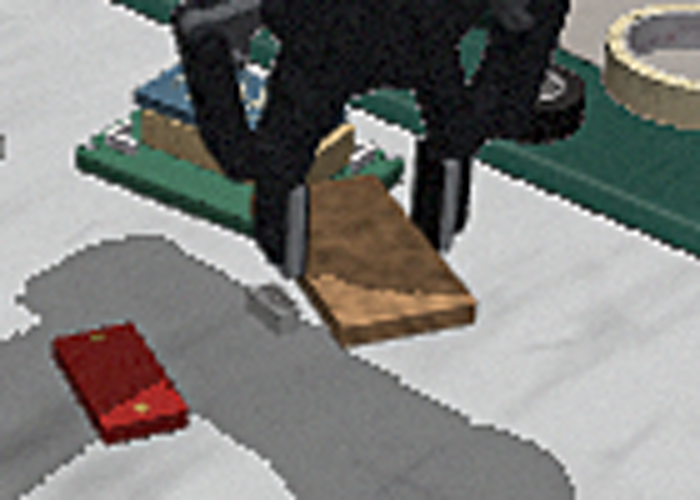

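The cork is held level at (390,260). Carry it over the stack.

```bash
python3 -m crank '[[0,0,0,-0.122],[0,0,0,-0.122],[0,0,0,-0.122],[0,0,0,-0.122],[0,0,0,-0.122],[-12,-13,0,0],[-25,-27,0,0],[-28,-30,0,0],[-28,-30,0,0],[-28,-30,0,0],[-28,-30,0,0],[-20,-20,5,0],[-10,-11,10,0],[-4,-4,10,0],[0,0,5,0],[0,0,0,0],[0,0,0,0]]'
python3 - <<'E'
from h import *
plan(631.5,23,43,-82.8)
E
```

```text
time: 24.5
position: [0.631, 0.022, 0.09]
tool_rot: [180.0, -0.0, -82.9]
ft_force: [0.7, 0.5, -0.5]
width: 0.0486
gripper_force: 36.3
t 24.5 pos [631.  22.  90.] yaw -82.9 | turn rad -0.001 dx -0.9 dy -0.6 dz 47.0
```

```bash
python3 -m crank '[[-1,-0.5,10,0],[0,0,12,0],[0,0,10,0],[0,0,6,0],[0,0,3,0],[0,0,2,0],[0,0,0,0]]'
python3 - <<'E'
from h import *
im=capture("scene"); u,v=map(int,proj([.632,.022,.04],"scene"))
a=cv2.resize(im[v-60:v+40,u-70:u+70],None,fx=5,fy=5,interpolation=cv2.INTER_CUBIC)
cv2.imwrite("pics/m7.png",a[:,:,::-1])
E
```

```text
time: 25.2
position: [0.6321, 0.0242, 0.0469]
tool_rot: [180.0, -0.0, -82.8]
ft_force: [0.3, -0.2, -0.3]
width: 0.0483
gripper_force: 36.3
```

View pics/m7.png

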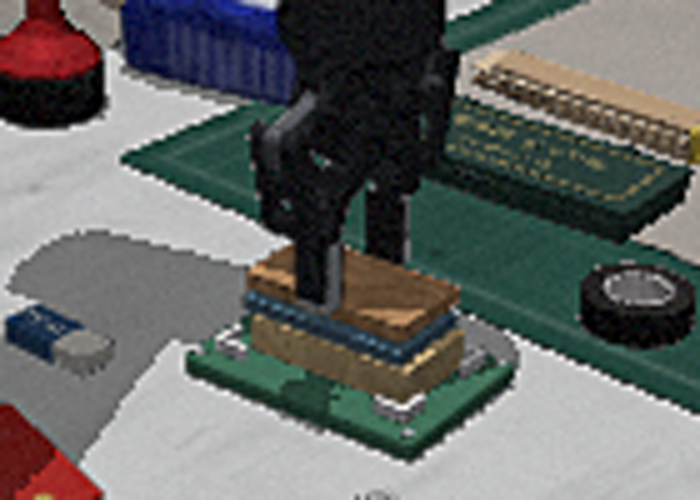

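The cork hangs about 4 mm above the lino with edges matching: left end (245,275) over (243,300). Lower and release.

```bash
python3 -m crank '[[1,0,1.5,0],[0,0,1,0],[0,0,1,0],[0,0,0,0]]'; python3 -m crank '[[0,0,0.8,0],[0,0,0,0]]'; python3 -m crank '[[0,0,0,0],[0,0,0,0],[0,0,0,0],[0,0,0,0],[0,0,-10,0],[0,0,-25,0],[0,0,-40,0],[0,0,-20,0],[0,0,-10,0],[0,0,0,0]]' 66; python3 -c "
from h import *
plan(454.8,66.4,80,-103.1)"
```

```text
time: 25.65
position: [0.632, 0.0232, 0.0434]
tool_rot: [180.0, 0.0, -82.8]
ft_force: [0.4, -0.9, -0.5]
width: 0.0486
gripper_force: 36.3
time: 25.85
position: [0.6322, 0.0232, 0.0429]
tool_rot: [-180.0, -0.0, -82.8]
ft_force: [-0.4, 0.1, 1.6]
width: 0.0488
gripper_force: 36.4
time: 26.85
position: [0.6328, 0.0234, 0.1496]
tool_rot: [-179.8, 0.0, -82.8]
ft_force: [0.1, -0.4, -1.1]
width: 0.0661
gripper_force: 0.0
t 26.9 pos [632.8  23.4 149.6] yaw -82.8 | turn rad 0.355 dx -1.6 dy 183.1 dz 69.6
```

```bash
python3 -m crank '[[0,0,0,0.118],[0,0,0,0.118],[0,0,0,0.118],[0,15,0,0],[0,30,0,0],[0,35,5,0],[0,35,10,0],[-1,35,15,0],[0,20,15,0],[0,10,15,0],[0,3,8,0],[0,0,0,0],[0,0,0,0]]'
python3 - <<'E'
from h import *
plan(454.8,66.4,3,-103.1)
im=capture("top"); print("cork stack",find(im,"cork",.045,(215,160,295,220)),"red",find(im,"red",.007,(200,240,270,290)))
im=capture("scene"); print(find(im,"red",.007,(160,205,225,250),"scene"), find(np.load("scene0.npy"),"red",.007,(160,205,225,250),"scene"))
E
```

```text
time: 28.15
position: [0.4548, 0.0656, 0.0796]
tool_rot: [-180.0, -0.0, -103.1]
ft_force: [0.3, 0.8, -0.0]
width: 0.0661
gripper_force: 0.0
t 28.1 pos [454.8  65.6  79.6] yaw -103.1 | turn rad 0.001 dx -0.8 dy 0.2 dz 76.6
cork stack [(array([634.1,  22.7], dtype=float32), 97.4, 89.3, 50.0)] red []
[(array([452.2,  66.3], dtype=float32), 76.2, 102.3, 53.5)] [(array([455.8,  71.7], dtype=float32), 76.2, 90.1, 49.0)]
```

```bash
python3 -m crank '[[-1,0,15,0],[0,0,20,0],[0,0,20,0],[0,0,12,0],[0,0,6,0],[0,0,3,0],[0,0,0,0],[0,0,0,0]]' 66;  python3 -m crank '[[0,0,0,0],[0,0,0,0],[0,0,0,0],[0,0,0,0],[0,0,0,0],[0,0,0,0]]' 44 35;  python3 -m crank '[[0,0,-3,0],[0,0,-10,0],[0,0,-25,0],[0,0,-30,0],[0,0,-30,0],[0,0,-20,0],[0,0,-5,0],[0,0,0,0]]'; python3 -c "
from h import *
plan(632.5,22.5,100,-82.8)"
```

```text
time: 29.05
position: [0.4549, 0.0667, 0.0043]
tool_rot: [-179.9, 0.1, -103.1]
ft_force: [-0.6, -0.5, -0.2]
width: 0.0659
gripper_force: 0.0
time: 29.65
position: [0.4548, 0.0668, 0.0046]
tool_rot: [-179.9, 0.0, -103.0]
ft_force: [-1.3, -0.1, 6.0]
width: 0.0488
gripper_force: 36.3
time: 30.45
position: [0.4543, 0.0666, 0.1274]
tool_rot: [-179.9, 0.1, -103.1]
ft_force: [-0.3, -0.4, -0.8]
width: 0.0487
gripper_force: 36.5
t 30.4 pos [454.3  66.6 127.4] yaw -103.1 | turn rad -0.354 dx 66.1 dy -171.3 dz 27.4
```

```bash
python3 -m crank '[[0,0,0,-0.118],[0,0,0,-0.118],[0,0,0,-0.118],[5,-13,0,0],[11,-28,0,0],[12,-32,0,0],[12,-32,0,0],[12,-32,0,0],[8,-20,5,0],[4,-10,10,0],[2,-4,9,0],[0,0,3,0],[0,0,0,0],[0,0,0,0]]'; python3 -c "
from h import *
plan(632.5,22.5,54.6,-82.8)
im=capture('top'); print('cork',find(im,'cork',.045,(215,160,295,220)))"
```

```text
time: 31.85
position: [0.6316, 0.0228, 0.1]
tool_rot: [180.0, -0.0, -82.8]
ft_force: [0.7, -0.4, -0.4]
width: 0.0487
gripper_force: 36.5
t 31.9 pos [631.6  22.8 100. ] yaw -82.8 | turn rad 0.001 dx 0.4 dy -0.8 dz 45.4
cork []
```

```bash
python3 -m crank '[[0,-1,10,0],[0,0,12,0],[0,0,10,0],[0,0,6,0],[0,0,3,0],[0,0,2,0],[0,0,0,0]]';  python3 -m crank '[[0,0,1,0],[0,0,1,0],[0,0,0,0]]'; python3 -m crank '[[0,0,0.8,0],[0,0,0,0]]'
```

```text
time: 32.6
position: [0.6333, 0.0226, 0.0565]
tool_rot: [180.0, -0.0, -82.8]
ft_force: [0.6, 0.4, -1.0]
width: 0.0488
gripper_force: 36.5
time: 32.9
position: [0.6332, 0.0227, 0.0548]
tool_rot: [-180.0, 0.0, -82.8]
ft_force: [0.1, 0.4, -0.4]
width: 0.0487
gripper_force: 36.5
time: 33.1
position: [0.6334, 0.0227, 0.0546]
tool_rot: [-180.0, -0.0, -82.8]
ft_force: [-1.3, 0.4, 3.1]
width: 0.0486
gripper_force: 36.9
```

Run:
```python
from h import *
im=np.load("top0.npy"); c=get_calibration("top"); R=np.array(c["world_to_cam"])
print("cam",(-R[:3,:3].T@R[:3,3]).round(3))
# jar outline in both views, pixel extents
for n,roi in (("top",(125,235,180,280)),("scene",(130,165,170,210))):
    im=np.load(n+"0.npy"); x0,y0,x1,y1=roi; g=im[y0:y1,x0:x1].max(2)
    m=(g<80).astype(np.uint8); cc=max(cv2.findContours(m,cv2.RETR_EXTERNAL,cv2.CHAIN_APPROX_NONE)[0],key=cv2.contourArea)
    print(n,[a+b for a,b in zip(cv2.boundingRect(cc),(x0,y0,0,0))])
for p in ([.468,.25],[.46,.25],[.468,.256]):
    for n in("top","scene"): print(p,n,[tuple(np.round(proj([*p,z],n),1)) for z in (0,.06)])
```

```text
cam [0.444 0.029 0.878]
top [142, 249, 23, 19]
scene [141, 175, 21, 30]
[0.468, 0.25] top [(np.float64(156.4), np.float64(258.5)), (np.float64(149.6), np.float64(257.5))]
[0.468, 0.25] scene [(np.float64(152.7), np.float64(199.2)), (np.float64(150.5), np.float64(177.5))]
[0.46, 0.25] top [(np.float64(156.1), np.float64(261.9)), (np.float64(149.3), np.float64(261.2))]
[0.46, 0.25] scene [(np.float64(150.0), np.float64(200.3)), (np.float64(147.7), np.float64(178.6))]
[0.468, 0.256] top [(np.float64(153.9), np.float64(258.4)), (np.float64(146.9), np.float64(257.4))]
[0.468, 0.256] scene [(np.float64(151.3), np.float64(198.3)), (np.float64(149.0), np.float64(176.7))]
```

Contact is felt, so I'll release the board. The jar comes out at about (0.468, 0.250) in both views. Go to it.

```bash
python3 -m crank '[[0,0,0,0],[0,0,0,0],[0,0,0,0],[0,0,0,0],[0,0,-10,0],[0,0,-25,0],[0,0,-40,0],[0,0,-20,0],[0,0,-5,0],[0,0,0,0]]' 66; python3 -c "
from h import *
plan(468,250,120,-82.8)"
```

```text
time: 34.1
position: [0.6335, 0.0228, 0.1551]
tool_rot: [-179.9, 0.0, -82.8]
ft_force: [0.5, -0.9, -0.7]
width: 0.0662
gripper_force: 0.0
t 34.1 pos [633.5  22.8 155.1] yaw -82.8 | turn rad 0.0 dx -246.2 dy 135.7 dz 35.1
```

```bash
python3 -m crank '[[-15,8,0,0],[-28,15,0,0],[-32,18,0,0],[-32,18,0,0],[-32,18,0,0],[-32,18,5,0],[-32,18,10,0],[-24,13,10,0],[-12,7,8,0],[-5,3,2,0],[0,0,0,0],[0,0,0,0]]' 80
python3 - <<'E'
from h import *
plan(468,250,8,-82.8)
im=capture("top"); print("stack",find(im,"red",.060,(215,160,295,220)))
im2=capture("scene"); u,v=map(int,proj([.468,.25,.06],"scene"))
a=im[165:245,215:295]; b=im2[v-45:v+35,u-45:u+35]
cv2.imwrite("pics/j1.png",cv2.resize(np.hstack([a,b]),None,fx=5,fy=5,interpolation=cv2.INTER_CUBIC)[:,:,::-1])
E
```

```text
time: 35.3
position: [0.4681, 0.2472, 0.1189]
tool_rot: [-180.0, -0.0, -82.8]
ft_force: [1.0, -0.5, 0.3]
width: 0.08
gripper_force: 0.0
t 35.3 pos [468.1 247.2 118.9] yaw -82.8 | turn rad -0.0 dx -2.8 dy -0.3 dz 110.9
stack [(array([635.4,  21.4], dtype=float32), 97.2, 87.4, 48.9)]
```

View pics/j1.png

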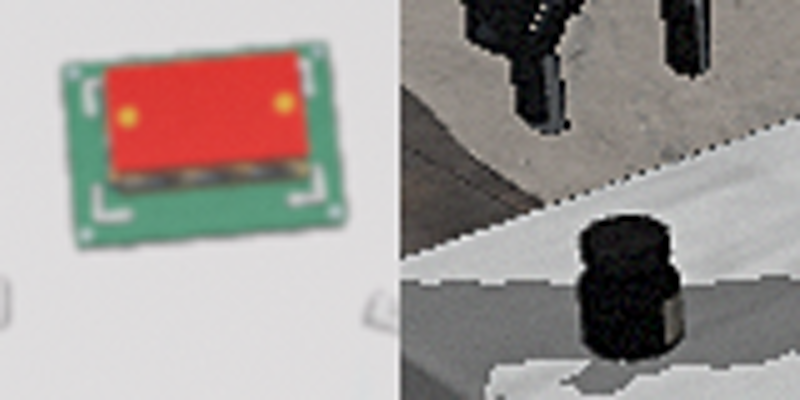

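The stack is square in the jig, red board at (205,110) in the left crop. The jar stands at (630,285) in the right crop, below the open fingers. Grip it.

```bash
python3 -m crank '[[-3,0,15,0],[0,0,25,0],[0,0,25,0],[0,0,20,0],[0,0,12,0],[0,0,7,0],[0,0,3,0],[0,0,0,0],[0,0,0,0]]' 80;  python3 -m crank '[[0,0,0,0],[0,0,0,0],[0,0,0,0],[0,0,0,0],[0,0,0,0],[0,0,0,0],[0,0,0,0],[0,0,0,0]]' 42 40
```

```text
time: 36.3
position: [0.4678, 0.251, 0.0127]
tool_rot: [-179.9, 0.1, -82.8]
ft_force: [0.1, 0.1, 0.6]
width: 0.0797
gripper_force: 0.0
time: 37.1
position: [0.4675, 0.2509, 0.0127]
tool_rot: [-180.0, 0.0, -82.8]
ft_force: [-0.8, -0.5, 6.3]
width: 0.0467
gripper_force: 41.1
```

```bash
python3 -m crank '[[0,0,-3,0],[0,0,-10,0],[0,0,-25,0],[0,0,-30,0],[0,0,-30,0],[0,0,-25,0],[0,0,-10,0],[0,0,0,0]]'; python3 -m crank '[[12,-7,0,0],[25,-14,0,0],[30,-17,0,0],[32,-18,0,0],[32,-18,0,0],[32,-18,0,0],[32,-18,0,0],[25,-14,5,0],[15,-8,12,0],[8,-3,15,0],[3,-1,10,0],[0,0,5,0],[0,0,0,0],[0,0,0,0]]'
python3 - <<'E'
from h import *
plan(634,22,76.7,-82.8)
im=capture("top"); im2=capture("scene"); u,v=map(int,proj([.634,.022,.08],"scene"))
a=im[150:250,205:295]; b=im2[v-65:v+35,u-45:u+45]
cv2.imwrite("pics/j2.png",cv2.resize(np.hstack([b,a]),None,fx=4.4,fy=4.4,interpolation=cv2.INTER_CUBIC)[:,:,::-1])
E
```

```text
time: 37.9
position: [0.4676, 0.251, 0.1462]
tool_rot: [-179.9, 0.1, -82.8]
ft_force: [0.4, -0.1, -2.0]
width: 0.047
gripper_force: 42.0
time: 39.3
position: [0.6331, 0.0246, 0.0983]
tool_rot: [-180.0, -0.0, -82.7]
ft_force: [0.0, 1.1, -2.2]
width: 0.0469
gripper_force: 42.0
t 39.3 pos [633.1  24.6  98.3] yaw -82.7 | turn rad 0.002 dx 2.7 dy -0.6 dz 21.6
```

View pics/j2.png

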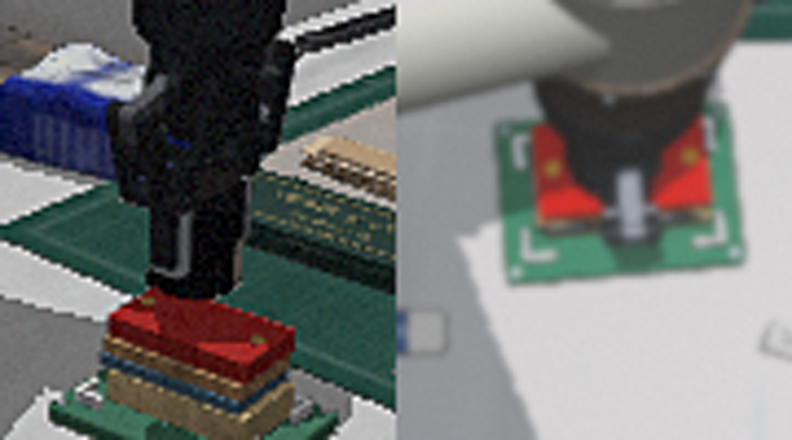

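The jar is held upright over the red board, its base at about (200,293) in the left half. The stack is square. Lower it.

```bash
python3 -m crank '[[2.5,-0.5,5,0],[0,0,7,0],[0,0,4,0],[0,0,2,0],[0,0,1,0],[0,0,0,0]]'; python3 -m crank '[[0,0,1,0],[0,0,0,0]]';  python3 -m crank '[[0,0,1,0],[0,0,0,0]]'
```

```text
time: 40.0
position: [0.6339, 0.0212, 0.0787]
tool_rot: [180.0, -0.0, -82.8]
ft_force: [-0.7, 0.6, -2.3]
width: 0.0469
gripper_force: 42.0
time: 40.2
position: [0.6339, 0.0213, 0.078]
tool_rot: [-180.0, 0.0, -82.8]
ft_force: [0.0, 0.7, -1.8]
width: 0.0468
gripper_force: 42.0
time: 40.4
position: [0.6339, 0.0212, 0.0769]
tool_rot: [180.0, 0.0, -82.8]
ft_force: [0.1, 0.1, -2.6]
width: 0.0471
gripper_force: 42.0
```

```bash
python3 -m crank '[[0,0,0.8,0],[0,0,0,0]]'; python3 -m crank '[[0,0,0.5,0],[0,0,0,0]]'
```

```text
time: 40.6
position: [0.6339, 0.0212, 0.0768]
tool_rot: [-180.0, -0.0, -82.8]
ft_force: [-2.1, 1.1, 1.6]
width: 0.0466
gripper_force: 42.4
time: 40.8
position: [0.634, 0.0212, 0.0768]
tool_rot: [-180.0, -0.0, -82.8]
ft_force: [-2.5, 0.9, 5.3]
width: 0.0467
gripper_force: 42.7
```

Contact. I'll release gently, retreat straight up, move clear and check.

```bash
python3 -m crank '[[0,0,-0.5,0],[0,0,0,0],[0,0,0,0],[0,0,0,0],[0,0,0,0],[0,0,0,0],[0,0,-10,0],[0,0,-20,0],[0,0,-30,0],[0,0,-30,0],[0,0,-30,0],[0,0,-10,0],[0,0,0,0]]' 78; python3 -m crank '[[-10,0,0,0],[-25,10,0,0],[-35,18,0,0],[-35,18,0,0],[-35,18,0,0],[-35,18,0,0],[-30,15,0,0],[-15,8,0,0],[-5,0,0,0],[0,0,0,0],[0,0,0,0]]'
python3 - <<'E'
from h import *
im=capture("top"); im2=capture("scene"); print("t",manip.read_state()["time"],manip.read_state()["position"])
g=im[150:225,205:300].max(2); m=(g<75).astype(np.uint8)
for c in cv2.findContours(m,cv2.RETR_EXTERNAL,cv2.CHAIN_APPROX_NONE)[0]:
    if cv2.contourArea(c)>60:
        x,y,w,h=cv2.boundingRect(c); print("dark top",x+205,y+150,w,h)
print("red",find(im,"red",.060,(215,150,295,220)))
for z in (.064,.110,.124): print(z,np.round(proj([.634,.0215,z]),1),np.round(proj([.634,.0215,z],"scene"),1))
m=(im2.max(2)<60).astype(np.uint8); u,v=map(int,proj([.634,.0215,.09],"scene")); s=m[v-30:v+30,u-30:u+30]
for c in cv2.findContours(s,cv2.RETR_EXTERNAL,cv2.CHAIN_APPROX_NONE)[0]:
    if cv2.contourArea(c)>60:
        x,y,w,h=cv2.boundingRect(c); print("dark scene",x+u-30,y+v-30,w,h)
b=im2[v-50:v+50,u-65:u+65]; a=im[140:240,200:330]
cv2.imwrite("pics/end.png",cv2.resize(np.hstack([b,a]),None,fx=3,fy=3,interpolation=cv2.INTER_CUBIC)[:,:,::-1])
E
```

```text
time: 42.1
position: [0.6348, 0.0214, 0.2086]
tool_rot: [-179.7, 0.0, -82.8]
ft_force: [0.3, 0.5, -0.0]
width: 0.0778
gripper_force: 0.0
time: 43.2
position: [0.5014, 0.2308, 0.2052]
tool_rot: [179.9, -0.1, -82.8]
ft_force: [0.4, 0.3, -0.5]
width: 0.0783
gripper_force: 0.0
t 43.3 [0.50171649 0.23049544 0.20559601]
dark top 246 173 19 23
red [(array([635.3,  21.4], dtype=float32), 96.8, 87.4, 48.6)]
0.064 [255.8 187.3] [266.7 184.9]
0.11 [256.1 182.4] [267.4 167.2]
0.124 [256.2 180.9] [267.6 161.6]
dark scene 254 151 43 39
```

View pics/end.png

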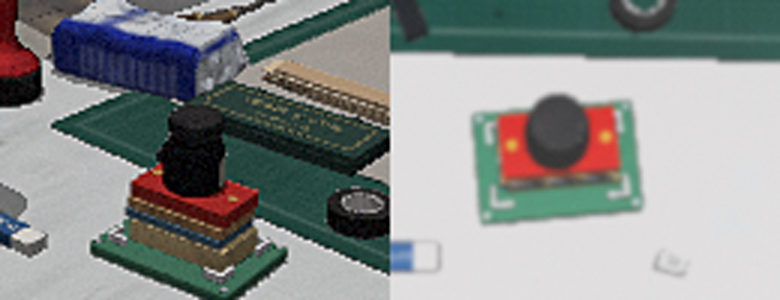

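The jar stands upright in the middle of the red board: dark outline centre (255.5,184.5) against about (256,184) expected. The layers are square and the bystanders are untouched. Handing in.

```bash
python3 -c "
from rig import order
print(order.close_job())"
```

```text
the job is handed in; nothing more can be done
None
```

The gluing stack is built and handed in at about 43 s: mount, lino, cork and red board squared in the jig with the jar upright on top and the bystanders left alone; no verdict was returned, the lino sits about 4 mm off the mount lengthwise (limit 8 mm), and I viewed 15 pictures, one over the limit of 14.

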